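Coating gauge on the ringed spot of a cranked test roll

TASK

Read the coating at the ringed spot of the test roll: turn the roll with the crank of its stand until the spot faces straight up, let go of the crank, then lift the pocket gauge out of its holder and press it lightly, upright, on the middle of the ring, the groove of its foot running along the roll, with the sprung foot pushed in about half way and not bottomed. Finish while still holding it there like that, without letting go, and leave the other things where they are.

Things in the scene. Friction and masses are not known exactly. Their poses are not given: they have to be found in the camera images.
- roll_stand: fixed stand: aluminium base plate 124 x 186 x 12 mm, a roll between two upright cheeks, a grey gearbox (top at 104 mm) at the -y end with the crank outside it. Origin on the bench under the roll's middle; its y axis is parallel to the axis of roll and crank, which lies 78 mm above the bench. The gearbox face by the crank is 103 mm from the origin
- roll (a joint): turn of the white roll (76 mm diameter, 92 mm long, top 116 mm above the bench), rad; 0 or any whole turn: spot straight up; positive turns its top toward the stand's +x (away from the robot). Geared: 4 crank turns make 1 roll turn, same sense; it stays where the crank leaves it. It starts with the spot 1.6 to 3.14 rad from the top, either way
- spot (a point): middle of the spot on the roll's surface (38 mm from the axis, half way along the roll), marked by a thin black ring of 28 mm diameter with four short ticks outside. Its z axis points straight out of the surface, its y axis along the roll
- crank (a joint): turn of the crank about the roll's axis, rad, no end stops, either way round; 0 or any whole turn: handle straight above the axis; positive moves it from there toward the stand's +x. Light: about 1 to 5 N at the handle
- crank_hub (a point): middle of the crank arm at the axis (78 mm above the bench, 113 mm from the roll's middle toward -y)
- crank_handle (a point): gripping point on the crank's bright metal round handle (18 mm diameter, 66 mm long, parallel to the axis and 40 mm from it, sticking out toward the stand's -y). It spins freely on its pin, so it can be held pinched from above all the way round. The point is 160 mm from the roll's middle, 47 mm outside the crank arm; it passes 38 to 118 mm above the bench
- gauge: loose pocket gauge, 130 g, upright in its holder. Origin: middle of the underside of its foot when fully out; z up. Steel foot 18 x 19 mm, steel nose of 25 mm diameter, black collar of 37 mm diameter at 50 to 57 mm, grey handle 20 mm (x) by 30 mm (y) from 57 to 140 mm, small display on its -x face. The foot's groove runs along the gauge's y, the wide way of the handle
- gauge_tip (a point): middle of the underside of the gauge's foot, in the groove between its two runners; axes as the gauge's. It moves with the sprung foot
- gauge_foot (a joint): how far the sprung foot is pushed in, m: 0 fully out, 0.010 bottomed. The spring gives 1.5 N at first and 3 N half way, 4.5 N just before it bottoms
- gauge_holder: fixed upright holder: round steel base of 72 mm diameter, 10 mm thick, grey tube of 39 mm outer and 29 mm inner diameter, rim 65 mm above the bench. The gauge hangs in it by its collar, its origin 15 mm above the bench, and must rise 50 mm to come clear. Origin on the bench, middle of the base
- cap_marker: capped marker pen lying on the bench, 128 mm long, 17 mm high; origin at the middle of its underside. Leave alone
- dish: glass petri dish, 65 mm diameter, 14 mm high; origin at the middle of its underside. Leave alone
- glass_beaker: glass beaker, 75 mm diameter, 85 mm high; origin at the middle of its underside. Leave alone
There are look-alikes about, which are no part of the job. Leave any brown or red look-alike of the gauge alone.

How it is judged:
On the way, in this order (a step that is already met when the one before it is completed fails the run):
1. the roll is turned so that the ringed spot faces straight up (within 0.12 rad) and the crank is let go (angle between spot's own z axis and vertical below 0.12 rad and contact force between the fingers and roll_stand below 0.1 N), for 0.2 s.
2. the gauge is lifted clear out of its holder (z of gauge_tip in the frame of gauge_holder above 0.067 m and contact force between the fingers and gauge above 1 N), for 0.1 s.
At the end, for the whole second after the job is handed in: the spot faces up within 0.12 rad; the gripper holds the gauge with its tip within 7 mm of the spot's middle, upright within 0.12 rad, its groove within 0.2 rad of the roll's axis, pressing with 1 to 7 N, the foot pushed in 2 to 8.5 mm (angle between each of spot, gauge's own z axis and vertical below 0.12 rad and distance between gauge_tip and spot below 0.007 m and angle between the y axis of gauge and the y axis of spot, either way round below 0.2 rad and contact force between gauge and roll_stand between 1 and 7 N and value of joint gauge_foot between 0.002 and 0.0085 m and contact force between the fingers and gauge above 1 N); the arm keeps its last pose, push and grip.
It fails at once if the gauge is pressed on the roll or its stand with more than 15 N (contact force between gauge and roll_stand above 15 N).
It fails at once if the marker, the dish or the beaker is moved by more than 25 mm (distance of any of cap_marker, dish, glass_beaker from where it was at the start of the episode above 0.025 m).
It also fails if it takes over 64 s, if anything falls off the work surface, if the arm or the gripper's body presses on something with over 40 N, if the wrist force passes 120 N, or if a joint passes its speed limit or range.

ROBOT

A 6-joint arm with a two-finger parallel gripper is mounted at the origin on a cart in front of the work surface, level with it; the furniture and walls round the work are solid. World frame = base frame: x ahead of the robot, y to its left, z up, the work surface at z = 0. Lengths are in m, angles in rad, forces in N, time in s.
With the tool pointing down it reaches from about 0.425 to 0.95 m from the base axis. Payload 14.7 kg.
Tool frame: the origin (TCP) lies midway between the tips of the shut fingers; the grasp point (between the pads) lies 19 mm behind it; z points along the fingers, y is the line along which they close (so a half turn about z gives the same grasp; the last joint's range is limited). The gripper opens to 85 mm and grips with 20 to 120 N. Pads are 22 mm wide; open, the fingers measure 114 mm over their backs; the gripper's body (76 mm by 85 mm) begins 54 mm behind the grasp point. The pads swing forward as they close: fully open they stand 13 mm farther back than shut.
Start: joints at [-1.29, 0.48, 1.596, -0, 1.065, -0.047], TCP at [0.209, -0.615, 0.231] pointing down, gripper open.
Joint ranges: [-2.75, 2.75], [-0.82, 2.05], [0.23, 2.67], [-1.56, 4.7], [0.09, 2.69], [-2.92, 2.92]. Speed limits (rad/s): [1.89, 1.89, 2.39, 3.01, 3.01, 3.01].

INTERFACE

Orientations are given as a 3x3 rotation matrix whose columns are the frame's x, y, z axes.
In Python, from cell import status, eyes, robot gives the robot as it stands. The module is installed in compiled form; this text tells all that it offers.
- The arm moves only by the tool apply_moves, never from a script. Its argument "motion" is a list of rows, each a list of 6 numbers: the shift along the tool's x, y, z scaled (see below), then the turn, a rotation vector about the tool's x, y, z scaled (see below). In form: [[tx, ty, tz, ax, ay, az], ...]. A call has 1 to 8 rows; each row is the pose to reach, as a shift and turn from the pose commanded when the call began, along the tool's axes at that moment; what a row does not reach only later rows make up. The controller multiplies each number of a shift by 0.1 m and each number of a turn by 90 degrees. A row lasts 1/10 s, in which the tool goes at most 50 mm and 8.59 degrees, less where a joint would pass 70% of its speed; a pose out of reach is approached as far as the arm can. A call with a number of a shift or a turn outside -1 to 1 is refused whole. A call with a gripper value outside its range is refused whole. "claw" is the opening, from -1 (shut) to 1 (fully open), set as the call begins (left out, the last holds). The fingers move at their own pace and stop on an object; "grip_force" is the grip in N (left out, the last holds). Time passes only in rows, so rows that repeat a pose let the fingers close. It gives the time, the measured TCP pose, the force, the opening and the grip force at its end, in the units of the state.
- status.state(): the state, without advancing time (a new reading comes with each control period).
- eyes.grab_frame(name): name is "scene" or "side" or "wrist"; returns the picture (400x640x3 uint8, red, green, blue); there is no depth.
- eyes.camera_info(name): a dict with "fx", "fy", "cx", "cy" (pixels), "extrinsics" (4x4, takes a point from camera to world coordinates); the wrist camera has in their place "tool_from_camera" (4x4, takes a point from camera to tool coordinates, whose origin is the TCP and whose axes are the flange's). Camera axes: x right, y down, z forward; pixel columns grow to the right and rows downward; lengths in m; the calibration is good to about 2 mm. A picture is of the moment at which its call begins: read the wrist's pose just before it. camera_info takes no time and is no camera call.
- robot.finish_job(): hands the job in; it is judged then, once.
The state is a dict: "t": time; "q": joint angles; "qd": joint speeds; "effort": joint torques, N m; "tcp_pos": TCP position; "eef_rot": TCP orientation; "force": force on the tool from outside, world axes, zero at the start; "torque": the same for the moment, N m; "opening": opening from 0.0 (shut) to 1.0 (fully open); "gripper_force": force on a finger pad.
Only numpy, scipy, OpenCV 4.12 (cv2) and the standard library are available. Lean on these libraries where they do the work, as an engineer would, in place of code of your own. Each camera call takes 0.05 s, during which the arm holds its last target. There are 200 camera calls.

## Working session

There is one attempt and no reset: what is moved stays moved. The work goes in short steps, Python scripts to look and compute and a tool call to move; the robot and the scene stay as the last step left them, time stands still between calls to the robot, and variables do not carry over. Pictures are saved under pics/ and viewed, at most 13 in all, crops included, and the job is handed in when it is done.

Besides the shell and the picture viewer there is one more tool, called after ">>>" as name(argument=value, ...), one argument or row to a line, values as JSON. apply_moves: Moves the arm, as the interface text tells. Its arguments: {"type":"object","properties":{"motion":{"type":"array"},"claw":{"type":"number"},"grip_force":{"type":"number"}},"required":["motion"]}

```bash
mkdir -p pics
python3 - <<'E'
from cell import status, eyes
import cv2,numpy as np
s=status.state();print({k:np.round(v,3).tolist() for k,v in s.items()})
for n in("scene","side"):
    cv2.imwrite(f"pics/{n}0.png",eyes.grab_frame(n)[:,:,::-1])
    i=eyes.camera_info(n);print(n,{k:np.round(v,3).tolist() for k,v in i.items()})
print(eyes.camera_info("wrist"))
E
```

```text
{'t': 0.0, 'q': [-1.29, 0.481, 1.597, 0.0, 1.065, -0.047], 'qd': [0.0, -0.001, -0.0, -0.0, -0.001, 0.001], 'effort': [-0.005, -95.067, -43.019, -0.0, 0.012, -0.0], 'tcp_pos': [0.209, -0.615, 0.231], 'eef_rot': [[0.947, 0.322, -0.0], [0.322, -0.947, 0.001], [0.0, -0.001, -1.0]], 'force': [0.284, 0.74, 0.035], 'torque': [0.027, 0.002, -0.001], 'gripper_force': 0.0, 'opening': 1.002}
scene {'fx': 417.822, 'fy': 417.822, 'cx': 323.824, 'cy': 193.655, 'extrinsics': [[-0.509, -0.622, 0.595, -0.225], [-0.861, 0.361, -0.359, 0.428], [0.009, -0.695, -0.719, 1.035], [0.0, 0.0, 0.0, 1.0]]}
side {'fx': 428.512, 'fy': 428.512, 'cx': 311.353, 'cy': 201.502, 'extrinsics': [[0.949, -0.123, 0.291, 0.254], [-0.315, -0.365, 0.876, -0.95], [-0.002, -0.923, -0.385, 0.485], [0.0, 0.0, 0.0, 1.0]]}
{'fx': 318.14677086031077, 'fy': 318.14677086031077, 'cx': 321.95960687256, 'cy': 198.39773425156037, 'tool_from_camera': array([[-1.09601900e-03, -9.62951791e-01, -2.69671370e-01,
         6.80202554e-02],
       [ 9.99999291e-01, -1.18076289e-03,  1.52035118e-04,
         3.71470441e-04],
       [-4.64820436e-04, -2.69671012e-01,  9.62952402e-01,
        -1.43304863e-01],
       [ 0.00000000e+00,  0.00000000e+00,  0.00000000e+00,
         1.00000000e+00]])}
```

View pics/scene0.png

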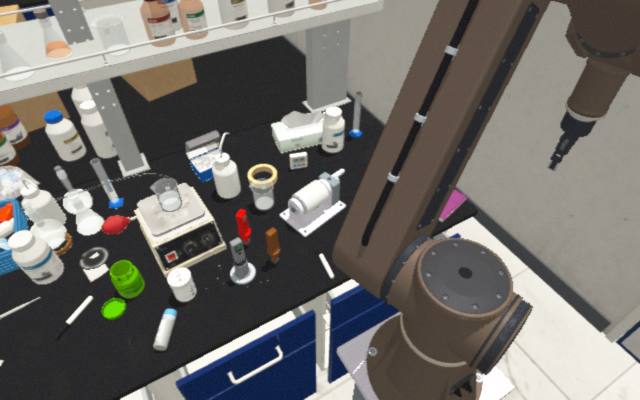

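View pics/side0.png

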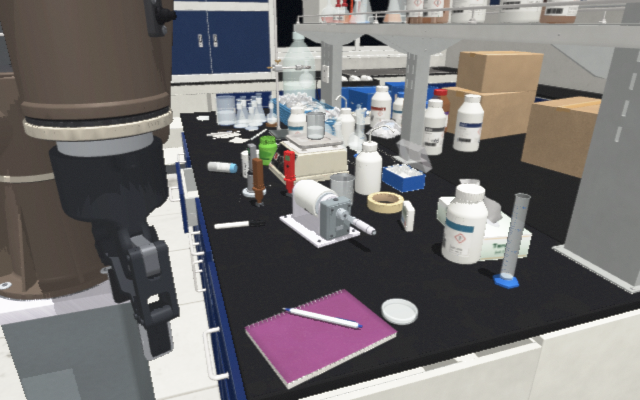

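The scene view shows three gauge shapes: grey at (238,258) in a holder on a steel base, red at (244,225) and brown at (273,245). The grey one fits the description. The stand is at (312,207) in scene and (322,215) in side. Next I'll enlarge these areas to confirm.

Run:
```python
import cv2,numpy as np
a=cv2.imread("pics/scene0.png");b=cv2.imread("pics/side0.png")
f=lambda im,x,y,w,h,s:cv2.resize(im[y:y+h,x:x+w],None,fx=s,fy=s,interpolation=cv2.INTER_CUBIC)
cv2.imwrite("pics/c1.png",f(a,215,160,150,130,5)[:600,:800])
cv2.imwrite("pics/c2.png",f(b,230,135,160,120,5))
```

```text
(no output)
```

View pics/c1.png

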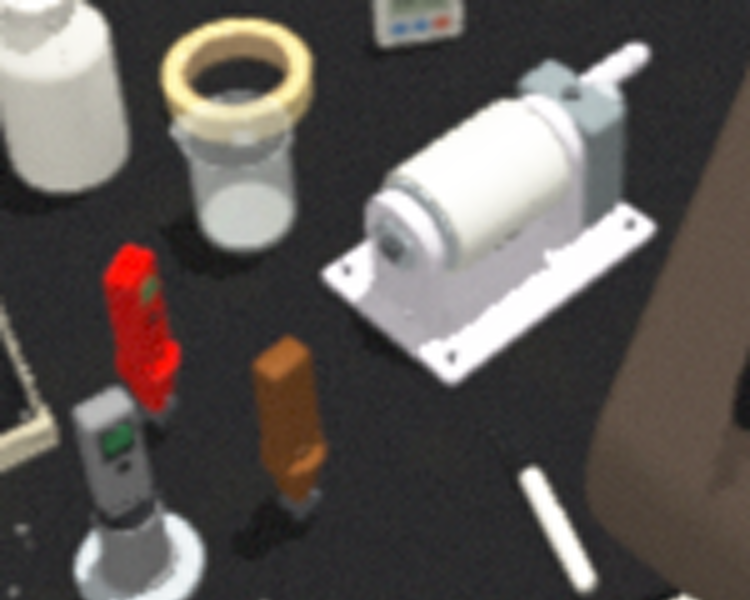

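View pics/c2.png

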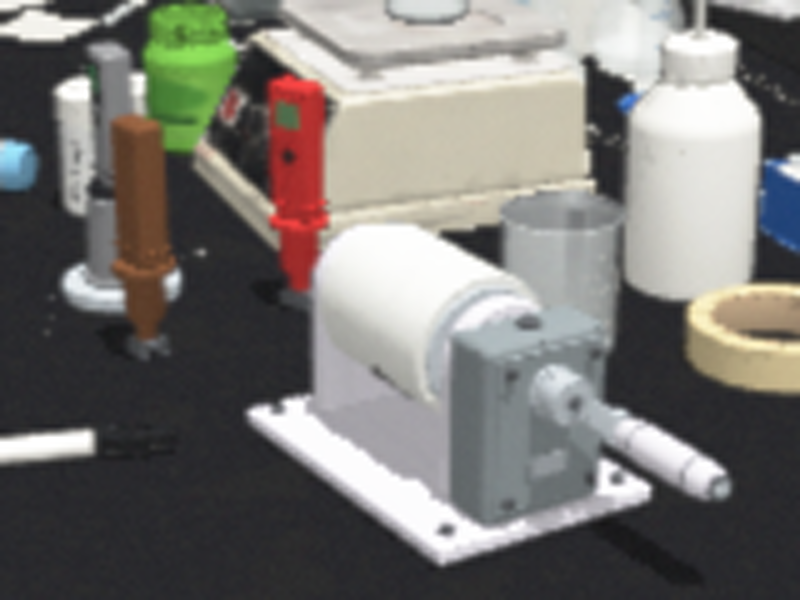

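The crops confirm the choice: grey gauge with a green display in the holder (base centre near scene px (243,272)), with brown and red as look-alikes without a holder. In the side view a black piece of ring shows low on the roll's -x side at about (306,209). The crank handle end is at side (373.6,232.4) and scene (343,170.4).

```bash
cat > h.py <<'E'
import numpy as np
from cell import status,eyes
def cam(n):
    i=eyes.camera_info(n)
    if n!="wrist": E=np.array(i["extrinsics"])
    else:
        s=status.state();T=np.eye(4);T[:3,:3]=s["eef_rot"];T[:3,3]=s["tcp_pos"];E=T@i["tool_from_camera"]
    return i,E
def ray(c,p):
    i,E=c;d=E[:3,:3]@np.array([(p[0]-i["cx"])/i["fx"],(p[1]-i["cy"])/i["fy"],1]);return E[:3,3],d
def onz(c,p,z):
    o,d=ray(c,p);return o+d*(z-o[2])/d[2]
def proj(c,P):
    i,E=c;q=E[:3,:3].T@(np.array(P)-E[:3,3]);return np.array([i["cx"]+i["fx"]*q[0]/q[2],i["cy"]+i["fy"]*q[1]/q[2]])
def tri(c1,p1,c2,p2):
    o,d=ray(c1,p1);u,e=ray(c2,p2);t=np.linalg.lstsq(np.c_[d,-e],u-o,rcond=None)[0]
    A=o+d*t[0];B=u+e*t[1];return (A+B)/2,np.linalg.norm(A-B)
E
python3 - <<'E'
from h import *
np.set_printoptions(precision=4,suppress=True)
a=cam("scene");b=cam("side")
P=[onz(a,p,.012) for p in[(279.8,214.4),(306,236),(346,205.2)]]
Q=[onz(b,p,.012) for p in[(279.6,217.4),(318.4,247),(360,233)]]
print(np.array(P),np.array(Q))
print([np.linalg.norm(P[0]-P[1]),np.linalg.norm(P[1]-P[2]),np.linalg.norm(Q[0]-Q[1]),np.linalg.norm(Q[1]-Q[2])])
for v in(P[2]-P[1],Q[1]-Q[0],P[1]-P[0],Q[2]-Q[1]):print(np.degrees(np.arctan2(v[1],v[0])))
print("C",(P[0]+P[2])/2,(Q[0]+Q[2])/2)
print("handle end",tri(a,(343,170.4),b,(373.6,232.4)))
print("holder",onz(a,(243,272),.01),onz(b,(254.4,192),.01),tri(a,(243,272),b,(254.4,192)))
print("gauge top",tri(a,(215+107/5,160+410/5),b,(230+108/5,135+46/5)))
E
```

```text
[[ 0.613   0.088   0.012 ]
 [ 0.4924  0.0575  0.012 ]
 [ 0.5391 -0.1199  0.012 ]] [[ 0.4977  0.05    0.012 ]
 [ 0.5414 -0.1348  0.012 ]
 [ 0.6608 -0.1004  0.012 ]]
[np.float64(0.12437885908542261), np.float64(0.18338343074829042), np.float64(0.18995926445898), np.float64(0.1242876059980016)]
-75.25114355272815
-76.70748992174495
-165.78963928563672
16.07858351554521
C [ 0.576  -0.0159  0.012 ] [ 0.5793 -0.0252  0.012 ]
handle end (array([ 0.6552, -0.1792,  0.0509]), np.float64(0.0034654682001696024))
holder [0.47   0.2772 0.01  ] [0.4722 0.2576 0.01  ] (array([0.4753, 0.2761, 0.0025]), np.float64(0.0005361349871983324))
gauge top (array([0.4728, 0.2763, 0.1523]), np.float64(0.006427032437253019))
```

>>> apply_moves(
  motion=[
    [0.33,-0.27,-0.06,0,0,0],
    [0.66,-0.55,-0.12,0,0,0],
    [1,-0.82,-0.18,0,0,0],
  ],
  claw=1,
)

```text
t: 0.4
tcp_pos: [0.2777, -0.5041, 0.249]
eef_rot: [[0.947, 0.321, -0.0], [0.321, -0.947, 0.001], [-0.0, -0.001, -1.0]]
force: [1.4, -0.2, -0.2]
opening: 0.998
gripper_force: 0.0
```

>>> apply_moves(
  motion=[
    [0.33,-0.27,-0.06,0,0,0],
    [0.66,-0.55,-0.12,0,0,0],
    [1,-0.82,-0.18,0,0,0],
  ],
)

```text
t: 0.7
tcp_pos: [0.3462, -0.394, 0.2673]
eef_rot: [[0.947, 0.322, -0.0], [0.322, -0.947, 0.0], [-0.0, -0.001, -1.0]]
force: [1.0, -0.7, 0.5]
opening: 0.999
gripper_force: 0.0
```

>>> apply_moves(
  motion=[
    [0.33,-0.27,-0.06,0,0,0],
    [0.66,-0.55,-0.12,0,0,0],
    [1,-0.82,-0.18,0,0,0],
  ],
)

```text
t: 1.0
tcp_pos: [0.4145, -0.2842, 0.2854]
eef_rot: [[0.947, 0.322, -0.0], [0.322, -0.947, 0.0], [-0.0, -0.0, -1.0]]
force: [0.8, 0.5, 0.6]
opening: 1.002
gripper_force: 0.0
```

>>> apply_moves(
  motion=[
    [0.33,-0.27,-0.06,0,0,0],
    [0.66,-0.55,-0.12,0,0,0],
    [1,-0.82,-0.18,0,0,0],
  ],
)

```text
t: 1.3
tcp_pos: [0.4828, -0.1743, 0.3035]
eef_rot: [[0.947, 0.322, -0.0], [0.322, -0.947, 0.0], [-0.0, -0.0, -1.0]]
force: [0.9, -1.1, 0.0]
opening: 0.999
gripper_force: 0.0
```

>>> apply_moves(
  motion=[
    [0.4,-0.3,-0.1,0,0,-0.09],
    [0.8,-0.6,-0.2,0,0,-0.18],
    [1,-0.82,-0.28,0,0,-0.27],
    [1,-0.82,-0.28,0,0,-0.36],
    [1,-0.82,-0.28,0,0,-0.45],
    [1,-0.82,-0.28,0,0,-0.54],
    [1,-0.82,-0.28,0,0,-0.63],
    [1,-0.82,-0.28,0,0,-0.72],
  ],
)

```text
t: 2.1
tcp_pos: [0.5504, -0.0661, 0.331]
eef_rot: [[0.106, 0.994, -0.001], [0.994, -0.106, 0.0], [0.0, -0.001, -1.0]]
force: [-0.3, -0.0, -0.2]
opening: 1.0
gripper_force: 0.0
```

>>> apply_moves(
  motion=[
    [0,0,0,0,0,-0.09],
    [0,0,0,0,0,-0.18],
    [0,0,0,0,0,-0.23],
    [0,0,0,0,0,-0.23],
    [0,0,0,0,0,-0.23],
  ],
)

```text
t: 2.6
tcp_pos: [0.5505, -0.0662, 0.3311]
eef_rot: [[-0.244, 0.97, -0.0], [0.97, 0.244, 0.0], [0.0, -0.0, -1.0]]
force: [-0.3, -0.5, -0.6]
opening: 0.998
gripper_force: 0.0
```

Run:
```python
from h import *
import cv2
np.set_printoptions(precision=4,suppress=True)
s=status.state();print(s["t"],s["tcp_pos"],s["eef_rot"],s["q"])
i,E=cam("wrist");np.save("wE1.npy",E)
im=eyes.grab_frame("wrist")[:,:,::-1];cv2.imwrite("pics/w1.png",im)
cv2.imwrite("pics/w1b.png",cv2.resize(im,None,fx=1.25,fy=1.25))
```

```text
2.6 [ 0.5505 -0.0662  0.3311] [[-0.2441  0.9698 -0.0004]
 [ 0.9698  0.2441  0.0001]
 [ 0.0002 -0.0004 -1.    ]] [-0.1744  0.2561  1.6872  0.      1.1987 -0.4209]
```

View pics/w1b.png

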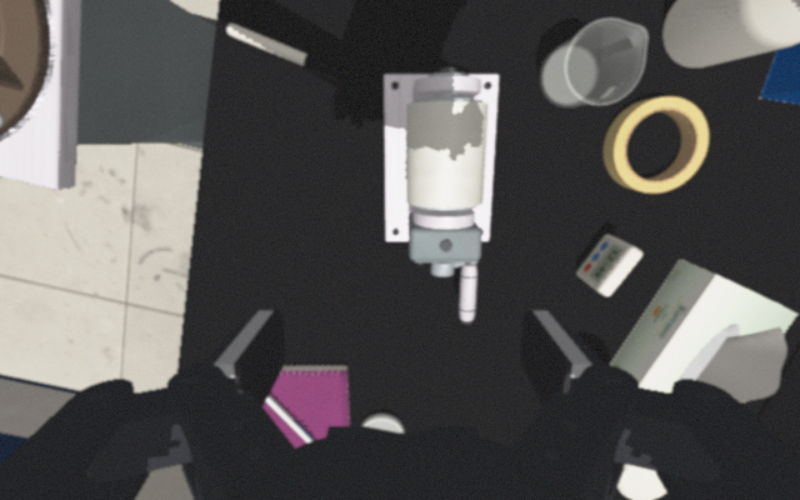

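The wrist view shows the stand upright (view coordinates, scale 1.25): plate corners at (384,74), (499,74), (490,241) and (386,241), roll edges at (407,·) and (487,·), and handle from (471,266) to (467,320).

Run:
```python
from h import *
np.set_printoptions(precision=4,suppress=True)
c=(eyes.camera_info("wrist"),np.load("wE1.npy"))
K=[np.array(p)/1.25 for p in[(384,74),(499,74),(490,241),(386,241)]]
P=np.array([onz(c,p,.012) for p in K]);print(P)
d=lambda a,b:np.linalg.norm(P[a]-P[b]);print("w",d(0,1),d(2,3),"l",d(0,3),d(1,2))
yv=(P[0]+P[1]-P[2]-P[3])[:2];yv/=np.linalg.norm(yv);print("yaw",np.degrees(np.arctan2(-yv[0],yv[1])),"C",P.mean(0))
C=P.mean(0)[:2];xv=np.array([yv[1],-yv[0]])
loc=lambda q:np.array([(q[:2]-C)@xv,(q[:2]-C)@yv])
def L(n,p,z):print(n,loc(onz(c,np.array(p)/1.25,z)))
L("roll top end",(446,102),.112);L("roll bot end",(445,209),.112)
L("roll l",(407,150),.08);L("roll r",(487,150),.08)
L("gearbox top far face L",(411,262),.104);L("gb R",(480,262),.104)
L("handle base",(471,266),.05);L("handle end",(467,320),.05)
```

```text
[[ 0.4983  0.0577  0.012 ]
 [ 0.6183  0.0877  0.012 ]
 [ 0.6647 -0.0919  0.012 ]
 [ 0.5435 -0.1223  0.012 ]]
w 0.12368865186927466 0.12489886702862296 l 0.18563517469304466 0.18555749584418768
yaw 14.277161664825114 C [ 0.5812 -0.0172  0.012 ]
roll top end [-0.0046  0.0565]
roll bot end [-0.0031 -0.0363]
roll l [-0.0378  0.0156]
roll r [0.0393 0.0153]
gearbox top far face L [-0.0342 -0.0899]
gb R [ 0.0332 -0.0902]
handle base [ 0.0342 -0.112 ]
handle end [ 0.0324 -0.1782]
```

Run:
```python
from h import *
C=np.array([.5812,-.0172]);yv=np.array([-.2466,.9691]);xv=np.array([.9691,.2466]);O=C+.011*yv
def W(x,y,z):return [*(O+x*xv+y*yv),z]
for r in(-2.60,2.11):
  for da in(-.37,0,.37):
    a=r+da;p=W(.038*np.sin(a),0,.078+.038*np.cos(a));print(r,da,proj(cam("side"),p).round(),proj(cam("scene"),p).round())
```

```text
-2.6 -0.37 [313. 212.] [312. 206.]
-2.6 0 [309. 212.] [314. 207.]
-2.6 0.37 [306. 209.] [317. 206.]
2.11 -0.37 [328. 198.] [302. 192.]
2.11 0 [326. 203.] [303. 195.]
2.11 0.37 [323. 207.] [305. 199.]
```

>>> apply_moves(
  motion=[
    [-0.4,0.3,0.15,0,0,0],
    [-0.8,0.6,0.3,0,0,0],
    [-1,0.75,0.4,0,0,0],
    [-1,0.75,0.4,0,0,0],
  ],
)

```text
t: 3.05
tcp_pos: [0.6495, -0.1469, 0.2885]
eef_rot: [[-0.243, 0.97, -0.002], [0.97, 0.243, 0.0], [0.001, -0.002, -1.0]]
force: [-0.3, -0.6, -1.2]
opening: 0.994
gripper_force: 0.0
```

>>> apply_moves(
  motion=[
    [-0.06,0,0.35,0,0,0],
    [-0.12,0,0.7,0,0,0],
    [-0.12,0,1,0,0,0],
    [-0.12,0,1,0,0,0],
  ],
)

```text
t: 3.45
tcp_pos: [0.6483, -0.1554, 0.1876]
eef_rot: [[-0.245, 0.969, -0.006], [0.969, 0.245, 0.002], [0.003, -0.006, -1.0]]
force: [-0.1, 0.4, -0.6]
opening: 0.999
gripper_force: 0.0
```

Run:
```python
from h import *
import cv2
np.set_printoptions(precision=4,suppress=True)
s=status.state();print(s["t"],s["tcp_pos"],s["eef_rot"])
i,E=cam("wrist");np.save("wE2.npy",E)
im=eyes.grab_frame("wrist")[:,:,::-1];cv2.imwrite("pics/w2.png",im)
cv2.imwrite("pics/w2b.png",cv2.resize(im,None,fx=1.25,fy=1.25))
```

```text
3.45 [ 0.6483 -0.1554  0.1876] [[-0.2452  0.9695 -0.0064]
 [ 0.9695  0.2452  0.002 ]
 [ 0.0035 -0.0057 -1.    ]]
```

View pics/w2b.png

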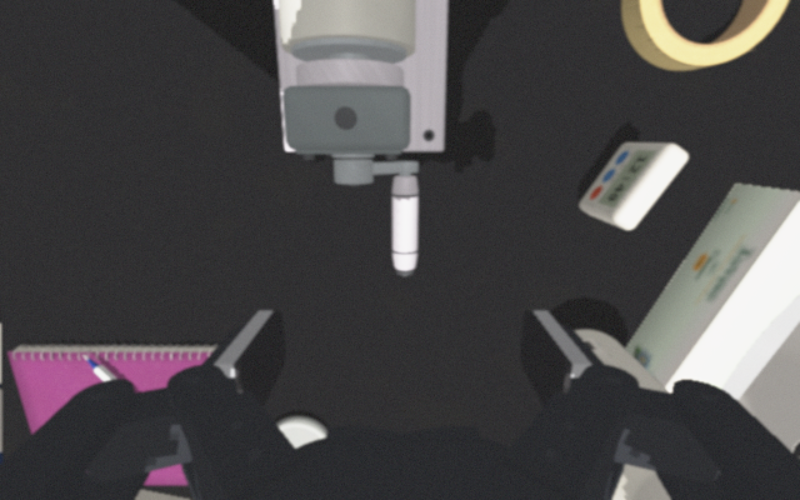

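The predicted spot pixels match the mark for roll ≈ -2.6 rad. The wrist view shows the handle spanning (404,178) to (404,272) at scale 1.25, nearly centred under the gripper.

Run:
```python
from h import *
np.set_printoptions(precision=4,suppress=True)
c=(eyes.camera_info("wrist"),np.load("wE2.npy"));C=np.array([.5812,-.0172]);yv=np.array([-.2466,.9691]);xv=np.array([.9691,.2466])
for p,z in(((404.5,178),.056),((404.5,226),.056),((404.5,270),.056),((353,172),.078),((287,150),.104),((411,150),.104)):
    q=onz(c,np.array(p)/1.25,z);print(p,q,"loc",(q[:2]-C)@xv,(q[:2]-C)@yv)
```

```text
(404.5, 178) [ 0.6386 -0.1155  0.056 ] loc 0.03135906243602625 -0.10944552067884039
(404.5, 226) [ 0.6468 -0.1481  0.056 ] loc 0.03131994130736548 -0.14300439359713807
(404.5, 270) [ 0.6549 -0.1798  0.056 ] loc 0.031281759493985574 -0.1757575034093516
(353, 172) [ 0.6059 -0.1178  0.078 ] loc -0.0009130251175393174 -0.1035723804691387
(287, 150) [ 0.5705 -0.1122  0.104 ] loc -0.03382072514207963 -0.08937512718741461
(411, 150) [ 0.6373 -0.0953  0.104 ] loc 0.03508514750080754 -0.08953665612029257
```

>>> apply_moves(
  motion=[
    [0,0,0.4,0,0,0],
    [0,0,0.8,0,0,0],
    [0,0.01,1,0,0,0],
    [0,0.01,1,0,0,0],
  ],
)

```text
t: 3.9
tcp_pos: [0.6513, -0.1555, 0.0907]
eef_rot: [[-0.246, 0.969, -0.002], [0.969, 0.246, 0.001], [0.001, -0.002, -1.0]]
force: [-0.4, -0.1, 0.8]
opening: 1.004
gripper_force: 0.0
```

>>> apply_moves(
  motion=[
    [0,0,0.3,0,0,0],
    [0,0,0.53,0,0,0],
    [0,0,0.53,0,0,0],
    [0,0,0.53,0,0,0],
  ],
)

```text
t: 4.3
tcp_pos: [0.6532, -0.1563, 0.0407]
eef_rot: [[-0.247, 0.969, 0.002], [0.969, 0.247, -0.001], [-0.001, 0.002, -1.0]]
force: [0.1, -0.3, 0.1]
opening: 0.998
gripper_force: 0.0
```

>>> apply_moves(
  motion=[
    [0,0,0,0,0,0],
    [0,0,0,0,0,0],
    [0,0,0,0,0,0],
    [0,0,0,0,0,0],
    [0,0,0,0,0,0],
    [0,0,0,0,0,0],
    [0,0,0,0,0,0],
    [0,0,0,0,0,0],
  ],
  claw=-1,
  grip_force=30,
)

```text
t: 5.1
tcp_pos: [0.651, -0.1563, 0.0383]
eef_rot: [[-0.247, 0.969, -0.002], [0.969, 0.247, -0.0], [0.0, -0.002, -1.0]]
force: [-6.8, -3.1, 5.0]
opening: 0.202
gripper_force: 29.7
```

Run:
```python
import numpy as np
a0=2.14;A=np.linspace(a0,4*np.pi,33);
for k in range(4):
    s=A[8*k]
    print([[0,round(float(.4*(np.sin(a)-np.sin(s))),3),round(float(-.4*(np.cos(a)-np.cos(s))),3),0,0,0] for a in A[8*k+1:8*k+9]])
```

```text
[[0, -0.087, 0.097, 0, 0, 0], [0, -0.2, 0.16, 0, 0, 0], [0, -0.327, 0.184, 0, 0, 0], [0, -0.456, 0.166, 0, 0, 0], [0, -0.572, 0.108, 0, 0, 0], [0, -0.663, 0.016, 0, 0, 0], [0, -0.72, -0.101, 0, 0, 0], [0, -0.737, -0.229, 0, 0, 0]]
[[0, 0.025, -0.127, 0, 0, 0], [0, 0.09, -0.24, 0, 0, 0], [0, 0.188, -0.325, 0, 0, 0], [0, 0.307, -0.375, 0, 0, 0], [0, 0.437, -0.385, 0, 0, 0], [0, 0.562, -0.352, 0, 0, 0], [0, 0.671, -0.281, 0, 0, 0], [0, 0.751, -0.178, 0, 0, 0]]
[[0, 0.043, 0.122, 0, 0, 0], [0, 0.045, 0.252, 0, 0, 0], [0, 0.005, 0.376, 0, 0, 0], [0, -0.073, 0.48, 0, 0, 0], [0, -0.18, 0.554, 0, 0, 0], [0, -0.304, 0.589, 0, 0, 0], [0, -0.434, 0.583, 0, 0, 0], [0, -0.555, 0.536, 0, 0, 0]]
[[0, -0.099, -0.083, 0, 0, 0], [0, -0.167, -0.194, 0, 0, 0], [0, -0.195, -0.321, 0, 0, 0], [0, -0.182, -0.45, 0, 0, 0], [0, -0.128, -0.568, 0, 0, 0], [0, -0.039, -0.662, 0, 0, 0], [0, 0.076, -0.723, 0, 0, 0], [0, 0.204, -0.744, 0, 0, 0]]
```

>>> apply_moves(
  motion=[
    [0,-0.09,0.095,0,0,0],
    [0,-0.2,0.16,0,0,0],
    [0,-0.33,0.18,0,0,0],
    [0,-0.455,0.165,0,0,0],
    [0,-0.57,0.11,0,0,0],
    [0,-0.665,0.015,0,0,0],
    [0,-0.72,-0.1,0,0,0],
    [0,-0.735,-0.23,0,0,0],
  ],
)

```text
t: 5.9
tcp_pos: [0.5793, -0.1744, 0.0623]
eef_rot: [[-0.247, 0.969, -0.002], [0.969, 0.247, 0.0], [0.001, -0.002, -1.0]]
force: [-1.3, -1.6, -2.9]
opening: 0.201
gripper_force: 29.8
```

>>> apply_moves(
  motion=[
    [0,0.025,-0.125,0,0,0],
    [0,0.09,-0.24,0,0,0],
    [0,0.19,-0.325,0,0,0],
    [0,0.305,-0.375,0,0,0],
    [0,0.435,-0.385,0,0,0],
    [0,0.56,-0.35,0,0,0],
    [0,0.67,-0.28,0,0,0],
    [0,0.75,-0.18,0,0,0],
  ],
)

```text
t: 6.7
tcp_pos: [0.6534, -0.1556, 0.0779]
eef_rot: [[-0.247, 0.969, -0.002], [0.969, 0.247, -0.0], [0.0, -0.002, -1.0]]
force: [-12.3, -10.1, -5.9]
opening: 0.201
gripper_force: 30.5
```

>>> apply_moves(
  motion=[
    [0,0.045,0.12,0,0,0],
    [0,0.045,0.25,0,0,0],
    [0,0.005,0.375,0,0,0],
    [0,-0.075,0.48,0,0,0],
    [0,-0.18,0.555,0,0,0],
    [0,-0.305,0.59,0,0,0],
    [0,-0.435,0.585,0,0,0],
    [0,-0.555,0.535,0,0,0],
  ],
)

```text
t: 7.5
tcp_pos: [0.5999, -0.1692, 0.025]
eef_rot: [[-0.247, 0.969, -0.0], [0.969, 0.247, 0.0], [0.0, -0.0, -1.0]]
force: [0.7, -1.6, -5.1]
opening: 0.197
gripper_force: 30.4
```

>>> apply_moves(
  motion=[
    [0,-0.1,-0.085,0,0,0],
    [0,-0.165,-0.195,0,0,0],
    [0,-0.195,-0.32,0,0,0],
    [0,-0.18,-0.45,0,0,0],
    [0,-0.13,-0.57,0,0,0],
    [0,-0.04,-0.66,0,0,0],
    [0,0.075,-0.725,0,0,0],
    [0,0.205,-0.745,0,0,0],
  ],
)

```text
t: 8.3
tcp_pos: [0.6206, -0.164, 0.1007]
eef_rot: [[-0.247, 0.969, 0.0], [0.969, 0.247, -0.0], [-0.0, 0.0, -1.0]]
force: [-1.5, -3.5, -13.1]
opening: 0.199
gripper_force: 29.8
```

>>> apply_moves(
  motion=[
    [0,0,0,0,0,0],
    [0,0,0,0,0,0],
  ],
)

```text
t: 8.5
tcp_pos: [0.6203, -0.1641, 0.1001]
eef_rot: [[-0.247, 0.969, 0.001], [0.969, 0.247, -0.0], [-0.0, 0.001, -1.0]]
force: [1.6, 0.0, 0.1]
opening: 0.2
gripper_force: 31.3
```

Run:
```python
from h import *
import cv2
s=status.state();p=s["tcp_pos"][:2]-np.array([.5812,-.0172]);print("loc",p@[.9691,.2466],p@[-.2466,.9691],s["tcp_pos"])
a=eyes.grab_frame("scene")[:,:,::-1];b=eyes.grab_frame("side")[:,:,::-1]
f=lambda im,x,y:cv2.resize(im[y:y+100,x:x+80],None,fx=5,fy=5,interpolation=cv2.INTER_CUBIC)
cv2.imwrite("pics/c3.png",np.hstack([f(a,275,150),f(b,280,150)]))
```

```text
loc 0.001680556126869161 -0.15203531098355771 [ 0.62032185 -0.16412794  0.10006496]
```

View pics/c3.png

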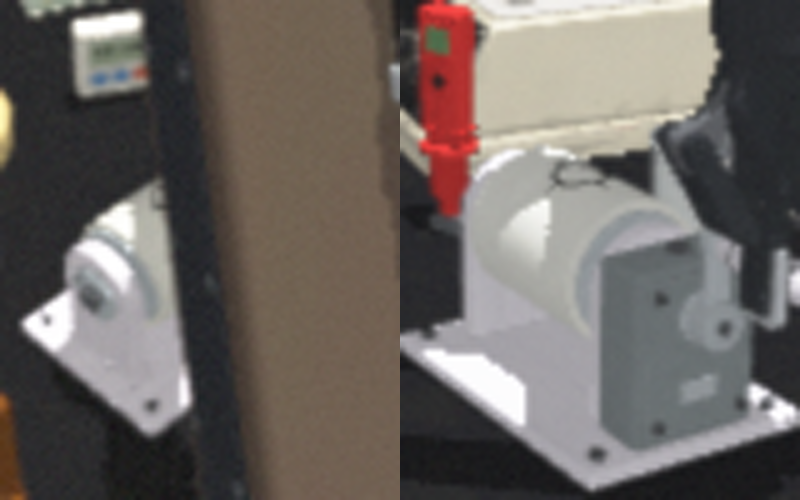

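The side crop shows the ring on top of the roll at crop (580,175), which is side px (316,185). The crank stands upright. Next I'll let go and rise.

>>> apply_moves(
  motion=[
    [0,0,0,0,0,0],
    [0,0,0,0,0,0],
    [0,0,0,0,0,0],
    [0,0,0,0,0,0],
    [0,0,0,0,0,0],
    [0,0,0,0,0,0],
  ],
  claw=1,
)

```text
t: 9.2
tcp_pos: [0.6195, -0.1643, 0.1003]
eef_rot: [[-0.247, 0.969, 0.0], [0.969, 0.247, -0.0], [-0.0, 0.0, -1.0]]
force: [0.6, 0.2, -0.4]
opening: 1.002
gripper_force: 0.0
```

>>> apply_moves(
  motion=[
    [0,0,-0.3,0,0,0],
    [0,0,-0.7,0,0,0],
    [0,0,-1,0,0,0],
    [0,0,-1,0,0,0],
  ],
)

```text
t: 9.6
tcp_pos: [0.6218, -0.165, 0.2048]
eef_rot: [[-0.247, 0.969, 0.006], [0.969, 0.247, -0.002], [-0.004, 0.006, -1.0]]
force: [-0.6, 0.1, 0.9]
opening: 1.0
gripper_force: 0.0
```

>>> apply_moves(
  motion=[
    [0.3,-0.05,-0.3,0,0,0],
    [0.7,-0.1,-0.7,0,0,0],
    [1,-0.1,-1,0,0,0],
    [1,-0.1,-1,0,0,0],
    [1,-0.1,-1,0,0,0],
  ],
)

```text
t: 10.1
tcp_pos: [0.5852, -0.0692, 0.3007]
eef_rot: [[-0.248, 0.969, 0.001], [0.969, 0.248, -0.0], [-0.001, 0.001, -1.0]]
force: [-0.5, -0.3, 0.0]
opening: 1.002
gripper_force: 0.0
```

Run:
```python
from h import *
import cv2
np.set_printoptions(precision=4,suppress=True)
s=status.state();print(s["t"],s["tcp_pos"],s["eef_rot"])
c=cam("wrist");np.save("wE3.npy",c[1])
im=eyes.grab_frame("wrist")[:,:,::-1];cv2.imwrite("pics/w3.png",im)
u,v=proj(c,[.5785,-.0065,.116]).astype(int);print(u,v)
x=max(u-80,0);y=max(v-60,0);print(x,y)
cv2.imwrite("pics/w3b.png",cv2.resize(im[y:y+120,x:x+160],None,fx=5,fy=5,interpolation=cv2.INTER_CUBIC))
```

```text
10.1 [ 0.5852 -0.0692  0.3007] [[-0.2481  0.9687  0.0013]
 [ 0.9687  0.2481 -0.0003]
 [-0.0006  0.0012 -1.    ]]
331 114
251 54
```

View pics/w3b.png

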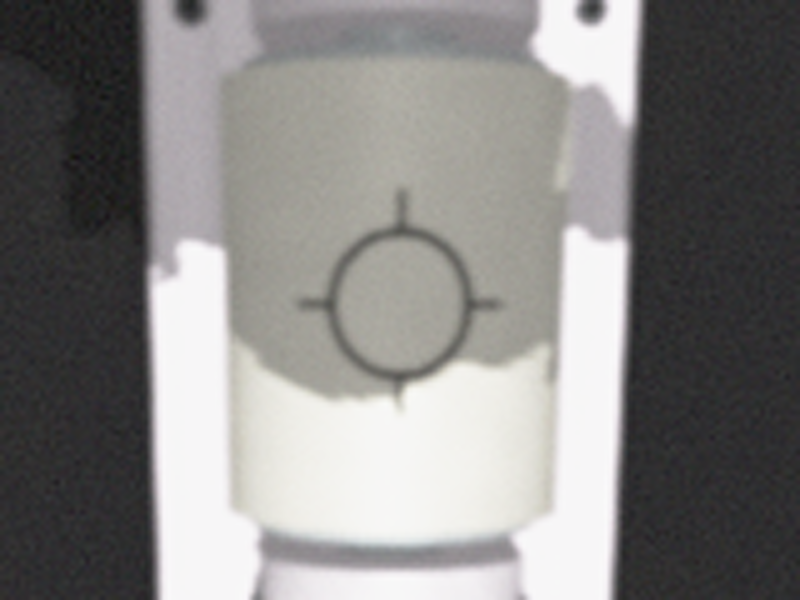

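The ring centre is at crop (400,303), px (331.1,114.6), within 1 px of my predicted stand model. The spot is on the roll's centreline, so it faces up. Now to the gauge.

>>> apply_moves(
  motion=[
    [0.3,0,0,0,0,0],
    [0.65,-0.02,-0.04,0,0,0],
    [0.95,-0.05,-0.08,0,0,0],
  ],
)

```text
t: 10.45
tcp_pos: [0.556, 0.0211, 0.3064]
eef_rot: [[-0.245, 0.969, -0.003], [0.97, 0.245, 0.0], [0.001, -0.003, -1.0]]
force: [0.1, 0.4, -0.1]
opening: 1.0
gripper_force: 0.0
```

>>> apply_moves(
  motion=[
    [0.3,0,0,0,0,0],
    [0.65,-0.02,-0.04,0,0,0],
    [0.95,-0.05,-0.08,0,0,0],
  ],
)

```text
t: 10.75
tcp_pos: [0.5279, 0.1122, 0.3146]
eef_rot: [[-0.246, 0.969, -0.003], [0.969, 0.246, -0.0], [0.0, -0.003, -1.0]]
force: [1.5, 0.1, 0.2]
opening: 1.0
gripper_force: 0.0
```

>>> apply_moves(
  motion=[
    [0.3,0,0,0,0,0],
    [0.65,-0.02,-0.04,0,0,0],
    [0.95,-0.05,-0.08,0,0,0],
  ],
)

```text
t: 11.05
tcp_pos: [0.4998, 0.2031, 0.3226]
eef_rot: [[-0.246, 0.969, -0.003], [0.969, 0.246, -0.001], [-0.0, -0.003, -1.0]]
force: [0.6, 0.2, 0.1]
opening: 1.0
gripper_force: 0.0
```

>>> apply_moves(
  motion=[
    [0.3,0,0,0,0,0],
    [0.65,-0.02,-0.04,0,0,0],
    [0.95,-0.05,-0.08,0,0,0],
    [0.95,-0.05,-0.08,0,0,0],
    [0.95,-0.05,-0.08,0,0,0],
    [0.95,-0.05,-0.08,0,0,0],
  ],
)

```text
t: 11.65
tcp_pos: [0.4723, 0.2924, 0.3312]
eef_rot: [[-0.246, 0.969, -0.001], [0.969, 0.246, -0.001], [-0.001, -0.002, -1.0]]
force: [-0.6, 0.9, -0.4]
opening: 1.005
gripper_force: 0.0
```

Run:
```python
from h import *
import cv2
np.set_printoptions(precision=4,suppress=True)
print("spot",onz((eyes.camera_info("wrist"),np.load("wE3.npy")),(331.1,114.6),.116))
s=status.state();print(s["t"],s["tcp_pos"],s["eef_rot"],s["q"])
c=cam("wrist");np.save("wE4.npy",c[1])
im=eyes.grab_frame("wrist")[:,:,::-1];cv2.imwrite("pics/w4.png",im)
u,v=proj(c,[.4745,.2765,.08]).astype(int);print(u,v)
x=min(max(u-80,0),480);y=min(max(v-60,0),280);print(x,y)
cv2.imwrite("pics/w4b.png",cv2.resize(im[y:y+120,x:x+160],None,fx=5,fy=5,interpolation=cv2.INTER_CUBIC))
```

```text
spot [ 0.5784 -0.0063  0.116 ]
11.65 [0.4723 0.2924 0.3312] [[-0.2458  0.9693 -0.0014]
 [ 0.9693  0.2458 -0.0011]
 [-0.0008 -0.0016 -1.    ]] [ 0.5     0.2583  1.6839 -0.0004  1.2011  0.2517]
321 177
241 117
```

View pics/w4b.png

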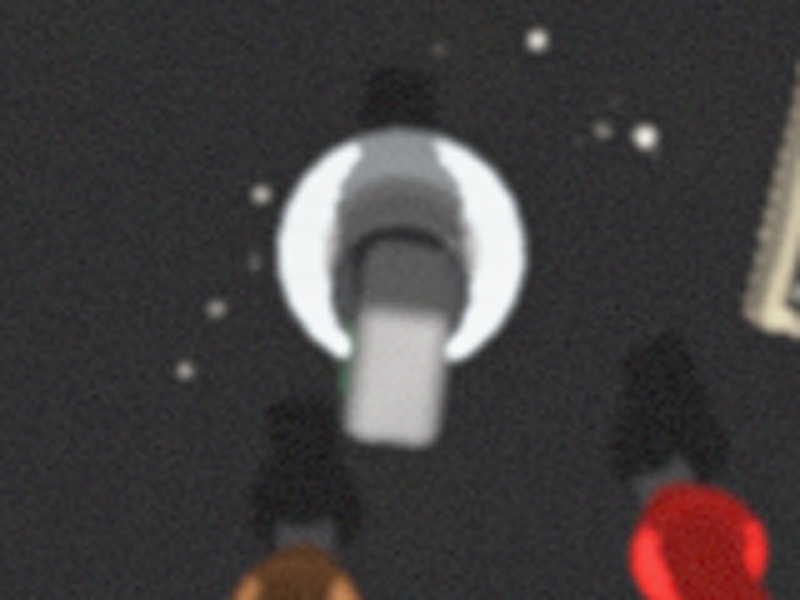

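The crop shows the gauge's top face with corners (356,310), (448,317), (438,444) and (345,438), the holder base disc centred at (402,250), and the green display on the left (-x) face. The brown and red look-alikes are clear of the grasp.

Run:
```python
from h import *
np.set_printoptions(precision=4,suppress=True)
c=(eyes.camera_info("wrist"),np.load("wE4.npy"))
g=lambda p,z:onz(c,np.array(p)/5+[241,117],z)
P=np.array([g(p,.155) for p in[(356,310),(448,317),(438,444),(345,438)]])
print(P.mean(0),"sides",[np.linalg.norm(P[i]-P[(i+1)%4]) for i in range(4)])
v=P[0]+P[1]-P[2]-P[3];w=P[1]+P[2]-P[0]-P[3];print("yaw y",np.degrees(np.arctan2(-v[0],v[1])),"x",np.degrees(np.arctan2(w[1],w[0])))
print("base",g((402,250),.01),np.linalg.norm(g((277,250),.01)-g((527,250),.01)))
print("brown foot",g((305,530),.0),"red foot",g((665,480),0))
```

```text
[0.4738 0.2767 0.155 ] sides [np.float64(0.018933946110263042), np.float64(0.02732250876058276), np.float64(0.019555695791035832), np.float64(0.02753064504806019)]
yaw y 9.532132397009558 x 10.065451381553954
base [0.4739 0.2781 0.01  ] 0.07377138957498403
brown foot [0.4664 0.1819 0.    ] red foot [0.5721 0.2259 0.    ]
```

>>> apply_moves(
  motion=[
    [-0.15,-0.02,0.3,0,0,0.049],
    [-0.15,-0.02,0.7,0,0,0.049],
    [-0.15,-0.02,1,0,0,0.049],
    [-0.15,-0.02,1,0,0,0.049],
    [-0.15,-0.02,1,0,0,0.049],
  ],
  claw=0.4,
)

```text
t: 12.2
tcp_pos: [0.4742, 0.2779, 0.2327]
eef_rot: [[-0.17, 0.985, -0.001], [0.985, 0.17, -0.0], [-0.0, -0.001, -1.0]]
force: [0.5, 0.7, 1.7]
opening: 0.696
gripper_force: 0.0
```

Run:
```python
from h import *
s=status.state();R=s["eef_rot"];print(s["t"],s["tcp_pos"].round(4),R.round(4).tolist(),s["opening"])
print("tool delta",(R.T@(np.array([.4738,.2773,.106])-s["tcp_pos"])).round(4))
```

```text
12.2 [0.4742 0.2779 0.2327] [[-0.1705, 0.9854, -0.0006], [0.9854, 0.1705, -0.0003], [-0.0002, -0.0006, -1.0]] 0.6955882998031172
tool delta [-0.0005 -0.0004  0.1267]
```

>>> apply_moves(
  motion=[
    [0,0,0.2,0,0,0],
    [0,0,0.5,0,0,0],
    [0,0,0.8,0,0,0],
    [0,0,0.8,0,0,0],
  ],
)

```text
t: 12.6
tcp_pos: [0.4732, 0.2779, 0.1512]
eef_rot: [[-0.171, 0.985, -0.002], [0.985, 0.171, -0.001], [-0.001, -0.002, -1.0]]
force: [0.3, -0.7, -0.9]
opening: 0.7
gripper_force: 0.0
```

>>> apply_moves(
  motion=[
    [0,0,0.25,0,0,0],
    [0,0,0.45,0,0,0],
    [0,0,0.45,0,0,0],
    [0,0,0.45,0,0,0],
    [0,0,0.45,0,0,0],
  ],
)

```text
t: 13.1
tcp_pos: [0.475, 0.2791, 0.1093]
eef_rot: [[-0.171, 0.985, 0.002], [0.985, 0.171, 0.001], [0.001, 0.003, -1.0]]
force: [0.2, 0.1, 0.1]
opening: 0.702
gripper_force: 0.0
```

>>> apply_moves(
  motion=[
    [0,0,0,0,0,0],
    [0,0,0,0,0,0],
    [0,0,0,0,0,0],
    [0,0,0,0,0,0],
    [0,0,0,0,0,0],
    [0,0,0,0,0,0],
    [0,0,0,0,0,0],
    [0,0,0,0,0,0],
  ],
  claw=-1,
  grip_force=40,
)

```text
t: 13.9
tcp_pos: [0.474, 0.2786, 0.1078]
eef_rot: [[-0.171, 0.985, 0.001], [0.985, 0.171, 0.0], [0.0, 0.001, -1.0]]
force: [-1.3, 0.0, 7.8]
opening: 0.229
gripper_force: 41.3
```

Run:
```python
from h import *
s=status.state();print({k:np.round(v,4).tolist() for k,v in s.items()})
```

```text
{'t': 13.9, 'q': [0.4762, 0.502, 1.9401, 0.0, 0.6989, 0.3039], 'qd': [-0.0017, -0.0005, 0.0004, -0.0, -0.0008, 0.0007], 'effort': [-0.0923, -80.0545, -28.9297, -0.0243, -0.4446, 0.0037], 'tcp_pos': [0.474, 0.2786, 0.1078], 'eef_rot': [[-0.1714, 0.9852, 0.0006], [0.9852, 0.1714, 0.0003], [0.0002, 0.0006, -1.0]], 'force': [-1.2587, 0.0316, 7.771], 'torque': [-0.0615, 0.1464, -0.008], 'gripper_force': 41.313, 'opening': 0.2289}
```

>>> apply_moves(
  motion=[
    [0,0,-0.2,0,0,0],
    [0,0,-0.45,0,0,0],
    [0,0,-0.75,0,0,0],
    [0,0,-1,0,0,0],
    [0,0,-1,0,0,0],
  ],
)

```text
t: 14.4
tcp_pos: [0.4753, 0.2793, 0.2105]
eef_rot: [[-0.172, 0.985, 0.004], [0.985, 0.171, 0.002], [0.001, 0.005, -1.0]]
force: [0.5, 0.6, -1.3]
opening: 0.23
gripper_force: 40.3
```

>>> apply_moves(
  motion=[
    [0,0,-0.3,0,0,0],
    [0,0,-0.6,0,0,0],
    [0,0,-0.6,0,0,0],
    [0,0,-0.6,0,0,0],
    [0,0,-0.6,0,0,0],
    [0,0,-0.6,0,0,0],
  ],
)

```text
t: 15.0
tcp_pos: [0.4731, 0.2781, 0.2659]
eef_rot: [[-0.171, 0.985, -0.002], [0.985, 0.171, -0.001], [-0.001, -0.002, -1.0]]
force: [0.3, -0.3, -0.9]
opening: 0.228
gripper_force: 40.2
```

Run:
```python
from h import *
import cv2
s=status.state();R=s["eef_rot"];print(s["t"],s["tcp_pos"].round(4),R.round(4).tolist(),s["opening"],s["force"].round(2),s["gripper_force"])
print("tool delta",(R.T@(np.array([.5784,-.0063,.26])-s["tcp_pos"])).round(4))
```

```text
15.0 [0.4731 0.2781 0.2659] [[-0.1714, 0.9852, -0.002], [0.9852, 0.1714, -0.001], [-0.0007, -0.0022, -1.0]] 0.22831945407511078 [ 0.28 -0.3  -0.89] 40.24668753147125
tool delta [-0.2982  0.055   0.006 ]
```

>>> apply_moves(
  motion=[
    [-0.3,0.05,0,0,0,0],
    [-0.65,0.12,0,0,0,0],
    [-1,0.18,0,0,0,0],
  ],
)

```text
t: 15.3
tcp_pos: [0.5085, 0.1821, 0.2664]
eef_rot: [[-0.172, 0.985, -0.001], [0.985, 0.172, -0.0], [-0.0, -0.001, -1.0]]
force: [1.1, -0.1, -1.4]
opening: 0.23
gripper_force: 40.1
```

>>> apply_moves(
  motion=[
    [-0.3,0.05,0,0,0,0],
    [-0.65,0.12,0,0,0,0],
    [-1,0.18,0,0,0,0],
  ],
)

```text
t: 15.6
tcp_pos: [0.5435, 0.0862, 0.2664]
eef_rot: [[-0.172, 0.985, -0.001], [0.985, 0.172, -0.0], [0.0, -0.001, -1.0]]
force: [0.8, 0.3, -1.3]
opening: 0.227
gripper_force: 40.1
```

>>> apply_moves(
  motion=[
    [-0.3,0.05,0,0,0,-0.01],
    [-0.65,0.12,0,0,0,-0.03],
    [-0.97,0.19,0,0,0,-0.049],
    [-0.97,0.19,0,0,0,-0.049],
    [-0.97,0.19,0,0,0,-0.049],
    [-0.97,0.19,0,0,0,-0.049],
    [-0.97,0.19,0,0,0,-0.049],
    [-0.97,0.19,0,0,0,-0.049],
  ],
)

```text
t: 16.4
tcp_pos: [0.5786, -0.0039, 0.2673]
eef_rot: [[-0.248, 0.969, -0.0], [0.969, 0.248, 0.0], [0.0, -0.0, -1.0]]
force: [0.1, -0.0, -1.2]
opening: 0.227
gripper_force: 40.1
```

Run:
```python
from h import *
import cv2
s=status.state();R=s["eef_rot"];print(s["t"],s["tcp_pos"].round(4),R.round(4).tolist(),s["opening"],s["force"].round(2),s["gripper_force"])
S=np.array([.5784,-.0063,.116]);print("tool delta",(R.T@(S+[0,0,.0878]-s["tcp_pos"])).round(4))
b=eyes.grab_frame("side")[:,:,::-1];w=eyes.grab_frame("wrist")[:,:,::-1];cv2.imwrite("pics/s5.png",b);cv2.imwrite("pics/w5.png",w)
u,v=proj(cam("side"),S).astype(int);print(u,v,u-40,v-75)
f=cv2.resize(b[v-75:v+45,u-40:u+40],None,fx=5,fy=5,interpolation=cv2.INTER_CUBIC)
u,v=proj(cam("wrist"),S).astype(int);print(u,v,u-60,v-60)
g=cv2.resize(w[max(v-60,0):v+60,u-40:u+40],None,fx=5,fy=5,interpolation=cv2.INTER_CUBIC)
print(f.shape,g.shape);h=min(len(f),len(g));cv2.imwrite("pics/c5.png",np.hstack([f[:h],g[:h]]))
```

```text
16.4 [ 0.5786 -0.0039  0.2673] [[-0.2477, 0.9688, -0.0001], [0.9688, 0.2477, 0.0001], [0.0001, -0.0001, -1.0]] 0.2272735541052264 [ 0.06 -0.04 -1.25] 40.116426944732666
tool delta [-0.0022 -0.0008  0.0635]
315 183 275 108
321 185 261 125
(600, 400, 3) (600, 400, 3)
```

View pics/c5.png

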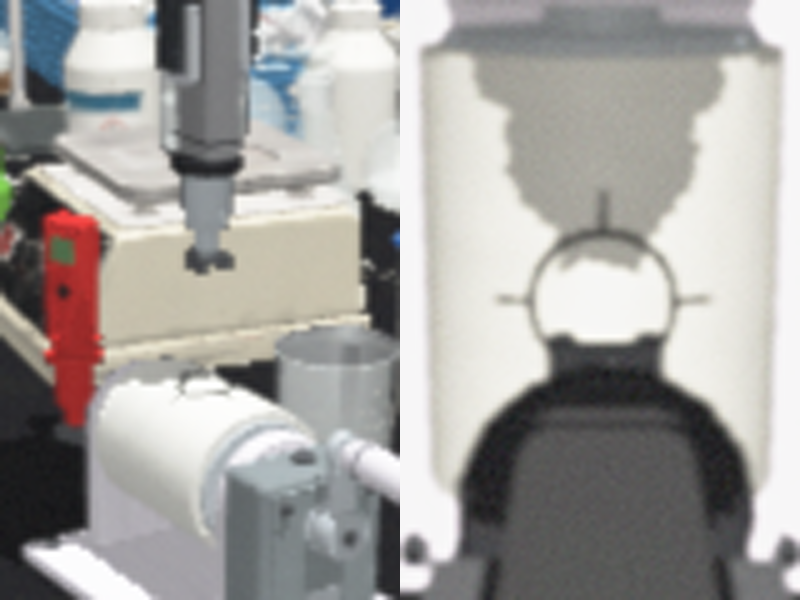

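The gauge hangs upright. In the wrist half its foot (550–660) is centred on the ring (x 603). I'll descend slowly, watching the force.

>>> apply_moves(
  motion=[
    [-0.01,-0.005,0.1,0,0,0],
    [-0.01,-0.005,0.25,0,0,0],
    [-0.01,-0.005,0.4,0,0,0],
    [-0.01,-0.005,0.5,0,0,0],
    [-0.01,-0.005,0.53,0,0,0],
    [-0.01,-0.005,0.53,0,0,0],
    [-0.01,-0.005,0.53,0,0,0],
    [-0.01,-0.005,0.53,0,0,0],
  ],
)

```text
t: 17.3
tcp_pos: [0.579, -0.0058, 0.2149]
eef_rot: [[-0.247, 0.969, 0.001], [0.969, 0.247, -0.0], [-0.0, 0.001, -1.0]]
force: [-0.2, 0.6, -0.6]
opening: 0.227
gripper_force: 40.1
```

>>> apply_moves(
  motion=[
    [0,0,0.02,0,0,0],
    [0,0,0.04,0,0,0],
    [0,0,0.06,0,0,0],
    [0,0,0.06,0,0,0],
    [0,0,0.06,0,0,0],
    [0,0,0.06,0,0,0],
    [0,0,0.06,0,0,0],
    [0,0,0.06,0,0,0],
  ],
)

```text
t: 18.1
tcp_pos: [0.5786, -0.0058, 0.2084]
eef_rot: [[-0.247, 0.969, 0.0], [0.969, 0.247, -0.0], [-0.0, 0.0, -1.0]]
force: [-0.4, 0.0, 0.5]
opening: 0.23
gripper_force: 40.3
```

>>> apply_moves(
  motion=[
    [0,0,0.01,0,0,0],
    [0,0,0.02,0,0,0],
    [0,0,0.02,0,0,0],
    [0,0,0.02,0,0,0],
    [0,0,0.02,0,0,0],
    [0,0,0.02,0,0,0],
  ],
)

```text
t: 18.7
tcp_pos: [0.5786, -0.0058, 0.2063]
eef_rot: [[-0.247, 0.969, 0.0], [0.969, 0.247, 0.0], [-0.0, 0.0, -1.0]]
force: [0.1, -0.1, 2.2]
opening: 0.225
gripper_force: 40.5
```

>>> apply_moves(
  motion=[
    [0,0,0.01,0,0,0],
    [0,0,0.015,0,0,0],
    [0,0,0.015,0,0,0],
    [0,0,0.015,0,0,0],
    [0,0,0.015,0,0,0],
  ],
)

```text
t: 19.2
tcp_pos: [0.5787, -0.0058, 0.2049]
eef_rot: [[-0.247, 0.969, 0.0], [0.969, 0.247, 0.0], [-0.0, 0.0, -1.0]]
force: [0.4, -0.4, 1.7]
opening: 0.232
gripper_force: 40.5
```

Run:
```python
from h import *
import cv2
F=[]
for _ in range(12):
    b=eyes.grab_frame("side");s=status.state();F.append(s["force"])
print(np.mean(F,0),np.std(F,0),s["tcp_pos"],s["t"],s["gripper_force"],s["eef_rot"].round(4).tolist())
b=b[:,:,::-1];w=eyes.grab_frame("wrist")[:,:,::-1]
f=lambda im,x,y:cv2.resize(im[y:y+120,x:x+80],None,fx=5,fy=5,interpolation=cv2.INTER_CUBIC)
cv2.imwrite("pics/c6.png",np.hstack([f(b,275,108),f(w,281,125)]))
```

```text
[ 0.31570581 -0.14869016  1.68545291] [0.41291383 0.40298902 0.57915963] [ 0.57863109 -0.00580626  0.20478965] 19.8 40.53211569786072 [[-0.2466, 0.9691, 0.0], [0.9691, 0.2466, 0.0], [0.0, 0.0, -1.0]]
```

View pics/c6.png

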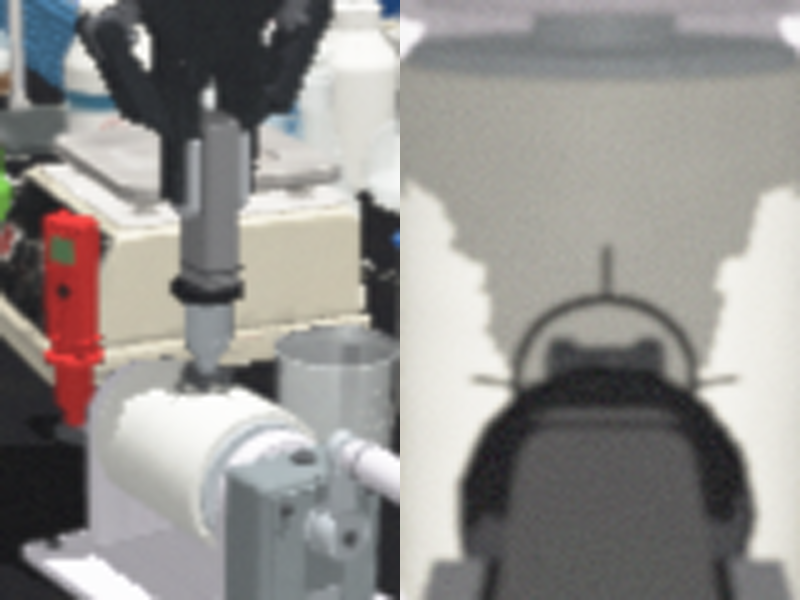

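The foot sits inside the ring, upright. It presses with about 3.0 N (1.7 N measured plus the gauge's weight), so the foot is about half way in. I'll hand it in.

```bash
python3 -c "
from cell import robot
print(robot.finish_job())"
```

```text
the job is handed in; nothing more can be done
None
```

The job is handed in, but the hand-in returned no verdict: the spot faces up, the crank is released, and the gripper is still holding the grey gauge upright on the ring at about 3 N, with the foot about half way in.

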